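# Unload the tipper wagon and hold the clip open over its record card

### The job

Tip the wagon's tub so that all five stone lumps drop into the tray beside the trestle, and stand the tub upright again. Then take the spring clip off its rail by squeezing its handles and bring it, jaws spread wide, down over the middle of the tall card's top edge, so that the card's edge is between the gaping jaws and the clip does not touch the card: I want to slip the new load sheet in. Finish like that, still holding the clip squeezed open there, and leave everything else where it stands.

Things in the scene. Friction and masses are not known exactly. Their poses are not given: they have to be found in the camera images.
- wagon: Unloading trestle, fixed (220 mm long, 100 mm wide wooden deck, top 50 mm up) with a model tipper wagon standing on it. Origin under the trestle's centre at table height; x runs along the track, y across it towards the catch tray (the side the tub tips to), z up.
- skip (a joint): Tilt of the wagon's grey tub, rad: 0 upright on its stop, growing as it tips towards the tray, 2.0 at the far stop (mouth down over the tray). Light hinge along wagon x, no spring: left alone the empty tub falls to 0 below about 0.8, to 2.0 above about 1.1; 1 to 3 N at the bar moves it. Tub 100 mm long (wagon x), 90 mm wide at the rim (wagon y -45 to +45 mm), 52 mm deep; rim 158 mm up when upright.
- skip_hinge (a point): Fixed point on the tub's hinge axis, midway along it: at wagon y +30 mm, height 100 mm. Axes as wagon.
- skip_bar (a point): Middle of the tub's grip bar: round steel, diameter 10 mm, along wagon x, free over 70 mm between its two end arms, on the tub's side away from the tray. Upright: wagon y -85 mm, height 160 mm, 34 mm gap to the tub's rim (open the fingers only 25 to 40 mm there). It circles the hinge at radius 130 mm; fingers astride it can point down all the way.
- tray: Open dark steel catch tray, fixed beside the trestle, 180 (x) x 175 (y) x 45 mm high, walls 4 mm. Origin at the centre of its underside; axes about parallel to the wagon's; its near wall is under the lip of the tipped tub.
- rail: Clip rail, fixed: an upright aluminium strip 100 mm long (its x), 4 mm thick (its y), top edge at height 82 mm, on a wooden foot 110 x 70 x 18 mm. Origin under its centre at table height, z up. The spring clip is parked on its top edge.
- clip: Spring clip like a clothes peg, steel, 30 mm wide, 77 mm tall, 80 g, loose; parked jaws down, handles up, squeezing the handles spreads the jaws. Origin: centre of its pivot, 15 mm above the rail's edge when parked; throat free to 5 mm below it. Axes fixed to one lever: x along the pivot, y towards this lever, z up when shut; the lever turns about 0.36 rad when squeezed fully.
- clip_jaw (a joint): Opening of the clip, rad: 0 shut on the rail, 0.72 fully open on its stop (jaw tips 26 mm apart). Squeeze needed on each handle: 3 N rising to 8 N; a 20 to 30 N grip holds it on its stop. Shut, the handles' outer faces are 32 mm apart 17 mm above the pivot and 53 mm at their ends, 42 mm above it; fully squeezed they are parallel, 19 mm over the outside, ends 47 mm above it.
- jaw_tip_a (a point): Lower inner edge, mid-width, of the jaw on the clip's +y side: 32 mm below the pivot when shut, about 30 mm when open.
- jaw_tip_b (a point): The same on the other jaw.
- tall_card: The tall record card, fixed: brown card with a white sheet on it, 70 mm wide (its x), 3 mm thick (its y), standing in a wooden block 90 x 60 x 20 mm. Origin under the block's centre at table height.
- tall_card_top (a point): Middle of the tall card's top edge, at height 115 mm. x along the edge, y through the thickness, z up.
- low_card: The low wide record card, fixed, not part of the job: 110 mm wide, 3 mm thick, top edge at height 70 mm, same kind of block. Origin under its centre at table height.
- lump0_c (a point): Centre of a loose stone lump, about 20 mm across, 14 g, starting in the wagon's tub.
- lump1_c (a point): Centre of a loose stone lump, about 20 mm across, 14 g, starting in the wagon's tub.
- lump2_c (a point): Centre of a loose stone lump, about 20 mm across, 14 g, starting in the wagon's tub.
- lump3_c (a point): Centre of a loose stone lump, about 20 mm across, 14 g, starting in the wagon's tub.
- lump4_c (a point): Centre of a loose stone lump, about 20 mm across, 14 g, starting in the wagon's tub.
- paint_jar: Bystander, loose: amber glass paint jar, 38 mm across, 50 mm tall.
- glue_bottle: Bystander, loose: white plastic glue bottle, 44 mm across, 110 mm tall.
- screwdriver: Bystander, loose: screwdriver lying flat, 170 mm long.
- brush: Bystander, loose: brush lying flat, 160 mm long.
- cup: Bystander, loose: white ceramic cup, 66 mm across, 70 mm tall.
- boxcar: Bystander, loose: model box wagon, 140 x 46 x 75 mm, standing on the table.
Things that resemble listed ones, but are neither listed nor needed, are in the scene too. What is shaped like the clip but pink or red is not meant. What is shaped like the low_card but blue is not meant.

How it is judged:
By the outcome, as a careful person would: the job done as asked, in the order asked, and still so for the second after the job is handed in, while the arm keeps its last pose, push and grip.
It also fails if it takes over 58 s, if anything falls off the work surface, if the arm or the gripper's body presses on something with over 40 N, if the wrist force passes 120 N, or if a joint passes its speed limit or range.

### The arm

A 7-joint arm with a two-finger parallel gripper is mounted at the origin on the work surface. World frame = base frame: x ahead of the robot, y to its left, z up, the work surface at z = 0. Lengths are in m, angles in rad, forces in N, time in s.
With the tool pointing down it reaches from about 0.425 to 0.825 m from the base axis. Payload 3.6 kg.
Tool frame: the origin (TCP) lies where the fingers leave the gripper's body, on its centre line; the fingertips stand 73 mm ahead of it and the grasp point (between the pads) lies 54 mm ahead of it; z points along the fingers, y is the line along which they close (so a half turn about z gives the same grasp; the last joint's range is limited). The gripper opens to 85 mm and grips with 20 to 120 N. Pads are 22 mm wide; open, the fingers measure 114 mm over their backs; the gripper's body (76 mm by 85 mm) begins 54 mm behind the grasp point. The pads swing forward as they close: fully open they stand 13 mm farther back than shut.
Start: joints at [1.292, 0.615, -0.013, 1.423, 0.008, 1.103, -0.04], TCP at [0.162, -0.629, 0.304] pointing down, gripper open.
Joint ranges: [-3.12, 3.12], [-0.3, 2.06], [-1.34, 1.32], [0.26, 2.42], [-1.36, 4.5], [0.01, 1.98], [-2.84, 2.84]. Speed limits (rad/s): [2.79, 2.79, 3.14, 3.14, 3.14, 3.14, 3.14].

### API

Orientations are given as a unit quaternion [x, y, z, w].
In Python, from station import arm, snapshot, camera_info, ticket gives the robot as it stands. Calls block until the motion is done:
- arm.movep(position, orientation): joint-space move of the TCP to a pose.
- arm.line_to(position, velocity=0.15, ori=None): straight line of the TCP; ori=None keeps the orientation; velocity is the mean speed in m/s.
- arm.move_j(angles): joint-space move.
- arm.move_gripper(opening, effort=None): opening from 0.0 (shut) to 1.0 (fully open); effort is the grip in N (None keeps the last); returns when the fingers have stopped.
- arm.pause(seconds).
- arm.ik(position, orientation): joint angles nearest the present ones, or None.
- snapshot(name): name is "scene" or "top" or "wrist"; returns the picture (384x512x3 uint8, blue, green, red); there is no depth.
- camera_info(name): a dict with "fx", "fy", "cx", "cy" (pixels), "R" (3x3) and "t" (3): a world point X has camera coordinates R X + t; the wrist camera has in their place "T_tool_cam" (4x4, takes a point from camera to tool coordinates, whose origin is the TCP and whose axes are the flange's). Camera axes: x right, y down, z forward; pixel columns grow to the right and rows downward; lengths in m; the calibration is good to about 2 mm. A picture is of the moment at which its call begins: read the wrist's pose just before it. camera_info takes no time and is no camera call.
A pose or a line that the arm cannot do raises arm.MotionError and nothing moves.
- ticket.finish_job(): hands the job in; it is judged then, once.
Readings, each from a call of its own:
- arm.read_time(): time.
- arm.read_joint_positions(): joint angles.
- arm.read_dq(): joint speeds.
- arm.read_effort(): joint torques, N m.
- arm.read_tool_pos(): TCP position.
- arm.read_eef_rot(): TCP orientation.
- arm.read_ft_force(): force on the tool from outside, world axes, zero at the start.
- arm.read_wrist_torque(): the same for the moment, N m.
- arm.read_opening(): opening from 0.0 (shut) to 1.0 (fully open).
- arm.read_finger_force(): force on a finger pad.
Only numpy, scipy, OpenCV 4.12 (cv2) and the standard library are available. Lean on these libraries where they do the work, as an engineer would, in place of code of your own. Each camera call takes 0.05 s, during which the arm holds its last target. There are 200 camera calls.

## Working session

There is one attempt and no reset: what is moved stays moved. The work goes in short steps, each a Python script; the robot and the scene stay as the last script left them, time stands still between calls to the robot, and variables do not carry over. Pictures are saved under pics/ and viewed, at most 10 in all, crops included, and the job is handed in when it is done.

```bash
mkdir -p pics; ls; python3 - <<'E'
from station import arm,snapshot,camera_info
import cv2,numpy as np
for n in("scene","top"):
    cv2.imwrite(f"pics/{n}0.png",cv2.resize(snapshot(n),(800,600),interpolation=cv2.INTER_CUBIC)); cv2.imwrite(f"{n}_raw.png",snapshot(n))
    i=camera_info(n); R=np.array(i["R"]);t=np.array(i["t"]); print(n,i["fx"],i["fy"],i["cx"],i["cy"],R.round(4).tolist(),(-R.T@t).round(3))
print(camera_info("wrist"),arm.read_eef_rot(),arm.read_time())
E
```

```text
pics
scene 355.7472108079211 355.7472108079211 249.19593517038427 189.30762035957136 [[0.8693, 0.4943, -0.0007], [0.3823, -0.6733, -0.6329], [-0.3133, 0.5499, -0.7743]] [ 0.837 -0.549  0.864]
top 455.5371432904394 455.5371432904394 263.92194715686935 187.3120160727925 [[-0.0155, -0.9999, 0.0075], [-0.9863, 0.0141, -0.1644], [0.1643, -0.01, -0.9864]] [0.317 0.005 1.488]
{'fx': 328.235573050914, 'fy': 328.235573050914, 'cx': 252.80197249417205, 'cy': 191.27528178619642, 'T_tool_cam': array([[ 1.64649918e-04, -9.57611930e-01, -2.88061391e-01,
         7.32741024e-02],
       [ 9.99999961e-01,  2.23213620e-04, -1.70457115e-04,
        -4.74488093e-04],
       [ 2.27530993e-04, -2.88061351e-01,  9.57611929e-01,
        -6.93025746e-02],
       [ 0.00000000e+00,  0.00000000e+00,  0.00000000e+00,
         1.00000000e+00]])} [ 9.92080829e-01  1.25598444e-01 -1.05776316e-04 -8.04793088e-04] 0.2
```

View pics/scene0.png

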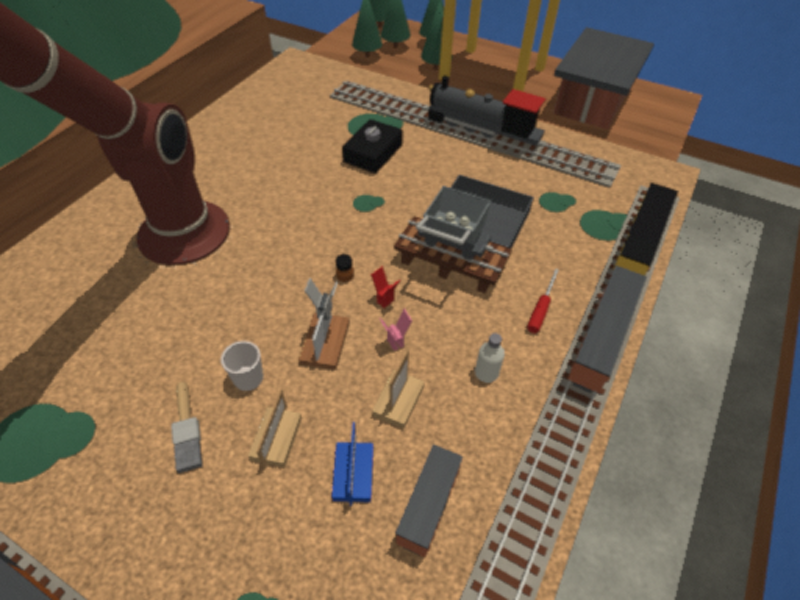

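View pics/top0.png

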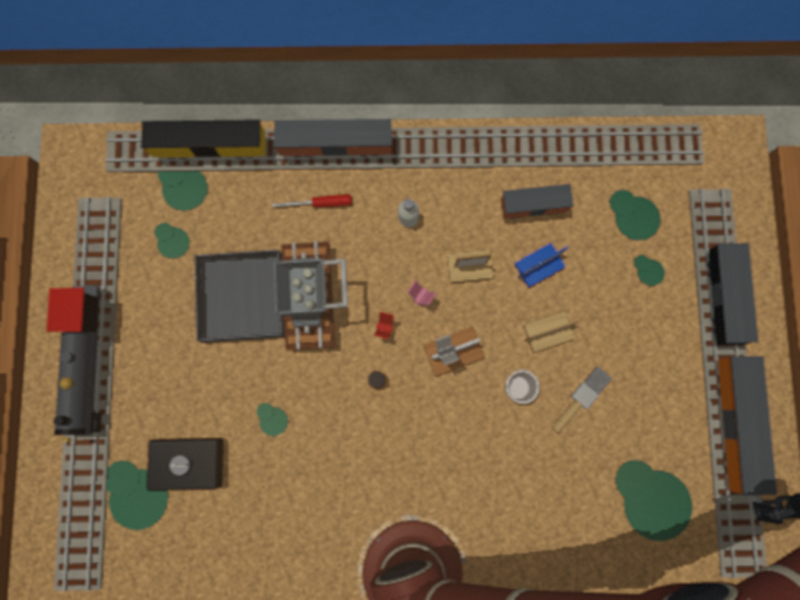

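The scene view (800x600) shows the wagon with five lumps at (455,225) and the tray behind it. The grey clip is on its rail at (325,310). The red (385,288) and pink (398,330) clips are decoys. The tan cards are at (400,390), tall and narrow, and (278,430), low and wide. In the top view the bar runs (341,262)-(346,305), the grey clip is at (446,350) and the cards are at (471,266) and (550,331).

```bash
cat > h.py <<'E'
from station import arm,snapshot,camera_info,ticket
import cv2,numpy as np
from scipy.spatial.transform import Rotation as Ro
def cam(n,pose=None):
    i=camera_info(n); K=(i["fx"],i["fy"],i["cx"],i["cy"])
    if n=="wrist":
        p,q=pose; T=np.array(i["T_tool_cam"]); Rt=Ro.from_quat(q).as_matrix()
        return K,Rt@T[:3,:3],np.array(p)+Rt@T[:3,3]
    R=np.array(i["R"]); return K,R.T,-R.T@np.array(i["t"])
def ray(n,u,v,pose=None):
    K,R,c=cam(n,pose); return c,R@np.array([(u-K[2])/K[0],(v-K[3])/K[1],1.])
def onz(n,u,v,z,pose=None):
    c,d=ray(n,u,v,pose); return c+d*(z-c[2])/d[2]
def tri(rays):
    A=np.zeros((3,3));b=np.zeros(3)
    for c,d in rays:
        d=d/np.linalg.norm(d);P=np.eye(3)-np.outer(d,d);A+=P;b+=P@c
    return np.linalg.solve(A,b)
def down(yaw): # tool down, closing line (tool y) at world angle yaw+90deg; tool x at angle yaw
    return (Ro.from_euler('z',yaw)*Ro.from_euler('x',np.pi)).as_quat()
def pose(): return np.array(arm.read_tool_pos()),np.array(arm.read_eef_rot())
E
python3 - <<'E'
from h import *
s=1/1.5625
def T(n,u,v,z): return onz(n,(u+.5)*s-.5,(v+.5)*s-.5,z).round(3)
for k,(u,v,z) in dict(barA=(341,262,.16),barB=(346,305,.16),trayTL=(196,256,.045),trayBL=(200,340,.045),railA=(432,353,.082),railB=(481,341,.082),clip=(446,350,.13),cardTop=(473,258,.115),cardBlk=(471,267,.02),lowtop=(550,325,.07),red=(385,325,.03),cup=(522,380,.07),jar=(376,380,.05),glue=(409,205,.11)).items(): print(k,T("top",u,v,z))
for k,(u,v,z) in dict(barA=(420,226,.16),barB=(470,240,.16),cardTopA=(390,398,.115),cardTopB=(408,356,.115),clip=(320,290,.13)).items(): print('scene',k,T("scene",u,v,z))
# enlarged confirm crop
im=cv2.imread("scene_raw.png"); cv2.imwrite("pics/crop1.png",cv2.resize(im[120:320,150:320],None,fx=3,fy=3,interpolation=cv2.INTER_CUBIC)[:600])
E
```

```text
barA [0.6   0.128 0.16 ]
barB [0.517 0.118 0.16 ]
trayTL [0.642 0.438 0.045]
trayBL [0.467 0.424 0.045]
railA [ 0.431 -0.045  0.082]
railB [ 0.453 -0.143  0.082]
clip [ 0.432 -0.07   0.13 ]
cardTop [ 0.614 -0.129  0.115]
cardBlk [ 0.616 -0.133  0.02 ]
lowtop [ 0.484 -0.284  0.07 ]
red [0.494 0.049 0.03 ]
cup [ 0.376 -0.223  0.07 ]
jar [0.381 0.067 0.05 ]
glue [ 0.726 -0.004  0.11 ]
scene barA [0.519 0.121 0.16 ]
scene barB [0.613 0.133 0.16 ]
scene cardTopA [ 0.633 -0.191  0.115]
scene cardTopB [ 0.621 -0.111  0.115]
scene clip [ 0.43  -0.076  0.13 ]
```

View pics/crop1.png

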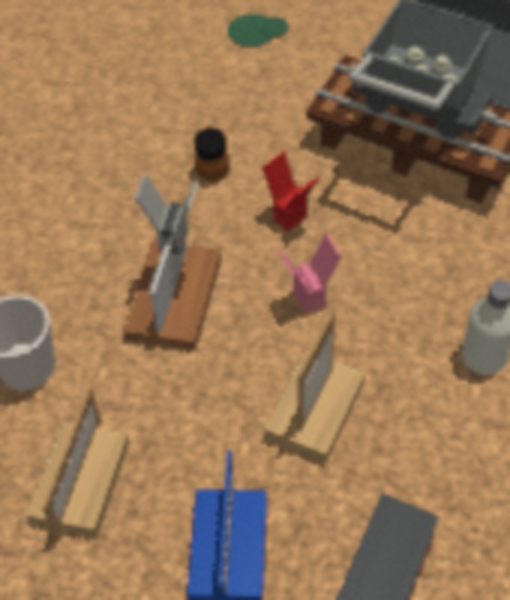

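The crop confirms it. The grey clip sits on the aluminium rail on a wooden foot. The tall narrow card on tan is at crop (318,370), and the low wide one at (85,460). Next, a close look from above the bar.

```bash
python3 - <<'E'
from h import *
p=[0.56,0.125,0.35]
for y in(.09,.09+np.pi,.09-np.pi): 
    j=arm.ik(p,down(y)); print(y,None if j is None else np.round(j,2))
for y in(1.35,1.35+np.pi,1.35-np.pi,-.2,2.94): 
    j=arm.ik([.432,-.07,.20],down(y)); print(y,None if j is None else np.round(j,2))
    j=arm.ik([.62,-.14,.20],down(y)); print(y,None if j is None else np.round(j,2))
arm.movep(p,down(.09)); arm.move_gripper(.40,20)
P=pose(); im=snapshot("wrist"); np.savez("w1.npz",p=P[0],q=P[1]); cv2.imwrite("w1.png",im); cv2.imwrite("pics/w1v.png",cv2.resize(im,(800,600)))
print(arm.read_time(),P[0],arm.read_opening())
E
```

```text
0.09 [ 0.03  0.48 -0.45  1.57  0.22  1.13 -1.95]
3.231592653589793 [ 0.38  0.68 -1.14  1.56  0.63  1.31  0.81]
-3.0515926535897933 [ 0.38  0.68 -1.14  1.56  0.63  1.31  0.81]
1.35 [ 0.36  0.47 -0.35  2.13  0.29  0.59 -0.42]
1.35 [ 0.4   0.72 -0.37  1.58  0.31  0.9  -0.3 ]
4.491592653589793 [ 0.84  0.72 -1.15  2.11  0.87  0.9   2.09]
4.491592653589793 [-0.09  0.74  0.48  1.6  -0.41  0.91 -2.82]
-1.791592653589793 [ 0.84  0.72 -1.15  2.11  0.87  0.9   2.09]
-1.791592653589793 [-0.09  0.74  0.48  1.6  -0.41  0.91 -2.82]
-0.2 [ 0.12  0.45 -0.01  2.13  0.01  0.55 -1.67]
-0.2 [ 0.17  0.7   0.03  1.59 -0.03  0.86 -1.56]
2.94 [ 0.59  0.53 -0.68  2.12  0.55  0.67  0.9 ]
2.94 [ 0.58  0.8  -0.71  1.57  0.59  1.    1.06]
3.8 [0.55998642 0.12500653 0.35000518] 0.3973861183782767
```

View pics/w1v.png

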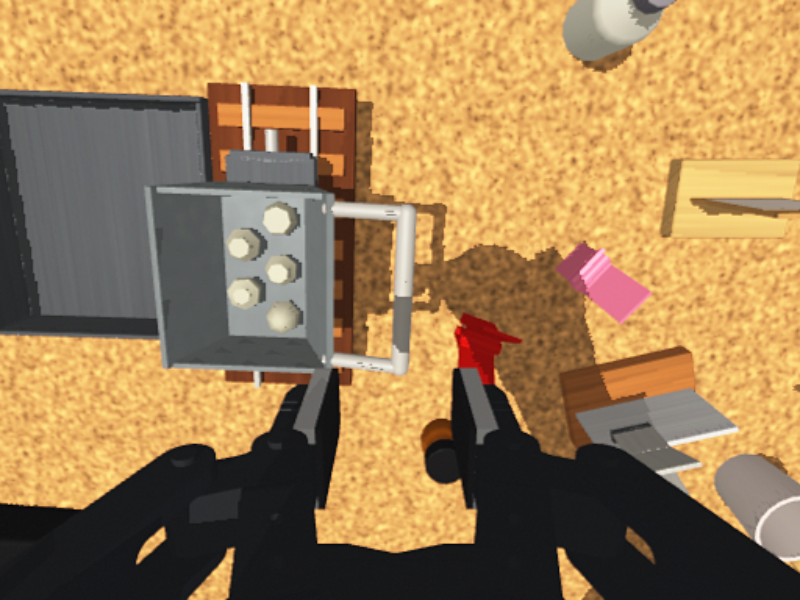

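Wrist view: the bar runs from (408,206) to (401,372). The rim's near edge is at x≈328, with the lumps inside the tub, and nothing stands in the gap. The tall card's top starts at (692,202) at right, and the clip's handles are at (655,430).

```bash
python3 - <<'E'
from h import *
z=np.load("w1.npz");P=(z["p"],z["q"]);s=.64
def W(u,v,h): return onz("wrist",(u+.5)*s-.5,(v+.5)*s-.5,h,P)
a=W(408,207,.16);b=W(401,370,.16);print(a,b,a-b)
l1=W(331,191,.158);l2=W(331,362,.158);f1=W(150,188,.158);f2=W(166,366,.158);print('rim',l1,l2,f1,f2)
print('cardcorner',W(692,201,.115),'tray',W(205,97,.045),W(3,92,.045))
E
```

```text
[0.60372662 0.12307092 0.16      ] [0.51483659 0.11826764 0.16      ] [0.08889003 0.00480328 0.        ]
rim [0.60792543 0.16214161 0.158     ] [0.51523389 0.15712444 0.158     ] [0.60125138 0.25227641 0.158     ] [0.50459377 0.248011   0.158     ]
cardcorner [ 0.61712448 -0.04383483  0.115     ] tray [0.65226097 0.26407613 0.045     ] [0.64308953 0.40077761 0.045     ]
```

```bash
cat > tip.py <<'E'
from h import *
yaw=.058; Q=down(yaw); yh=np.array([-np.sin(yaw),np.cos(yaw),0]); zh=np.array([0,0,1.])
bar=np.array([.5593,.1207,.16]); hinge=bar+.115*yh-.06*zh
def at(th,g=.054):
    a=np.arctan2(.06,-.115)-th; r=np.hypot(.115,.06)
    return hinge+r*(np.cos(a)*yh+np.sin(a)*zh)+g*zh
E
python3 - <<'E'
from tip import *
arm.movep(at(0,.10),Q); arm.line_to(at(0),.1); arm.move_gripper(0,20); print(arm.read_opening(),arm.read_ft_force())
for th in np.linspace(.2,1.97,10):
    arm.line_to(at(th),.15); f=np.array(arm.read_ft_force()); print(th.round(2),f.round(1))
arm.pause(.6); print(arm.read_time(),arm.read_opening())
im=[cv2.resize(snapshot("scene")[80:230,210:410],(800,600))[:,:]]; cv2.imwrite("pics/tip1.png",im[0]); 
E
```

```text
0.10557878113044944 [-0.92508517  0.38432454  3.92799868]
0.2 [ 1.8 -2.4  0.7]
0.4 [ 1.2 -4.   4.7]
0.59 [ 0.2 -5.   7.2]
0.79 [ 1.5 -1.4  5.8]
0.99 [ 4.1 -1.7  6.6]
1.18 [3.5 0.7 5.7]
1.38 [5.3 1.9 4.9]
1.58 [4.5 1.8 3.7]
1.77 [5.  2.3 2.7]
1.97 [4.7 3.5 2.1]
8.9667 0.1046602696859782
```

View pics/tip1.png

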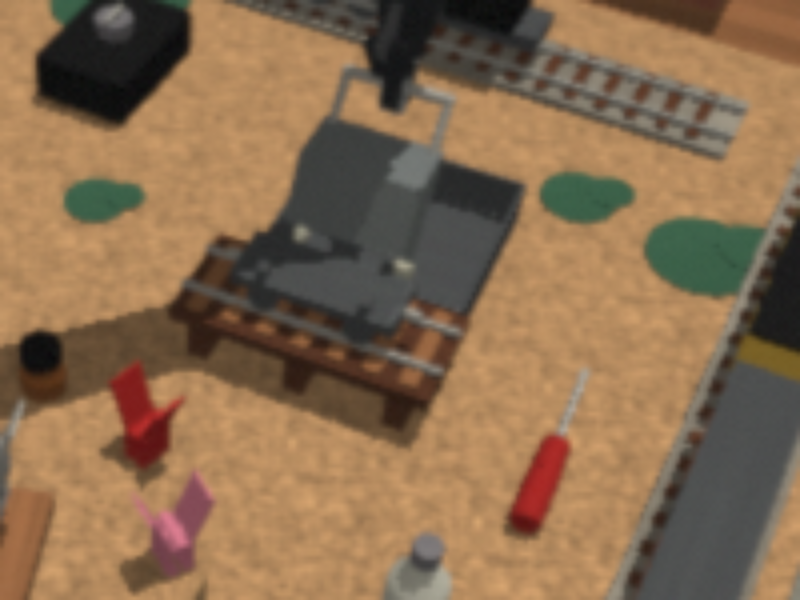

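The tub is at its far stop with the gripper on the bar. Two light spots at (300,235) and (400,265) could be lumps or hinge posts. I'll bring the tub back and count the lumps.

```bash
python3 - <<'E'
from tip import *
for th in np.linspace(1.97,0,11)[1:]:
    arm.line_to(at(max(th,.0)),.13); print(th.round(2),np.round(arm.read_ft_force(),1))
arm.move_gripper(.40,20); arm.line_to(at(0,.19),.2)
P=pose(); im=snapshot("wrist"); np.savez("w2.npz",p=P[0],q=P[1]); cv2.imwrite("pics/w2v.png",cv2.resize(im,(800,600)))
print(arm.read_time(),P[0])
E
```

```text
1.77 [5.1 3.6 2.3]
1.58 [3.3 3.  5.2]
1.38 [3.  3.2 6.2]
1.18 [3.1 1.1 4. ]
0.98 [2.4 0.8 2.1]
0.79 [ 0.2 -0.2  0.9]
0.59 [-0.9 -1.5  1.4]
0.39 [-2.7 -3.3  0.9]
0.2 [-4.8 -0.8  0.9]
0.0 [-4.4 -0.9  0.5]
13.7667 [0.55874131 0.12033926 0.34880564]
```

View pics/w2v.png

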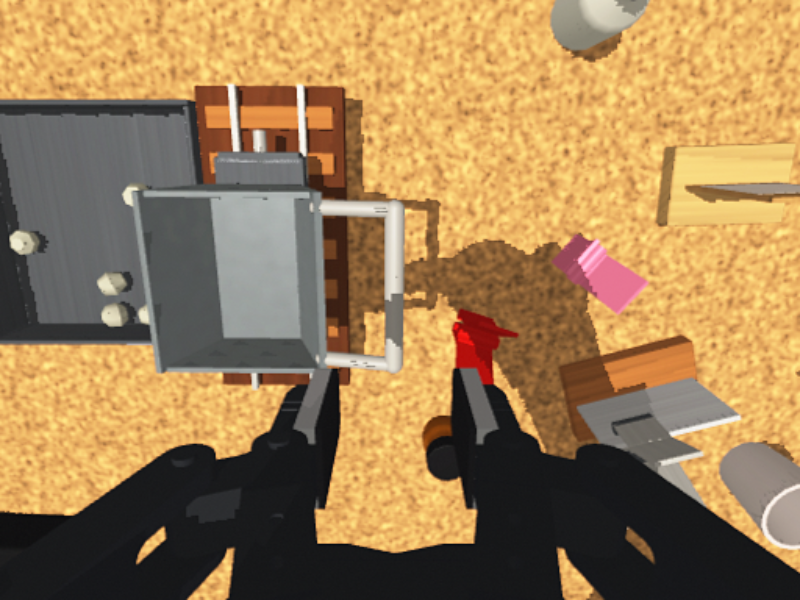

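All five lumps lie in the tray: (24,242), (113,283), (116,314), (132,195) and (145,314). The tub is empty and upright with the bar released. Next, one look over both the clip and the card.

```bash
python3 - <<'E'
from h import *
for y in(-1.35,1.79):
  for p in([.52,-.1,.39],[.432,-.073,.185],[.432,-.073,.25],[.625,-.145,.25],[.625,-.145,.20]):
    j=arm.ik(p,down(y)); print(y,p,None if j is None else np.round(j,2))
y=1.79 if arm.ik([.432,-.073,.185],down(1.79)) is not None else -1.35
arm.movep([.52,-.10,.39],down(y)); arm.move_gripper(1.0,25)
P=pose(); im=snapshot("wrist"); np.savez("w3.npz",p=P[0],q=P[1]); cv2.imwrite("w3.png",im); cv2.imwrite("pics/w3v.png",cv2.resize(im,(800,600),interpolation=cv2.INTER_CUBIC))
print(arm.read_time(),P[0])
E
```

```text
-1.35 [0.52, -0.1, 0.39] [ 0.19  0.35 -0.06  1.63  0.02  1.16 -2.79]
-1.35 [0.432, -0.073, 0.185] [ 0.13  0.48 -0.02  2.15  0.02  0.51 -2.82]
-1.35 [0.432, -0.073, 0.25] [ 0.14  0.37 -0.03  2.07  0.02  0.7  -2.82]
-1.35 [0.625, -0.145, 0.25] [ 0.22  0.65 -0.05  1.52  0.04  0.97 -2.76]
-1.35 [0.625, -0.145, 0.2] [ 0.23  0.71 -0.06  1.57  0.05  0.87 -2.77]
1.79 [0.52, -0.1, 0.39] [ 0.72  0.46 -0.88  1.62  0.37  1.24 -0.01]
1.79 [0.432, -0.073, 0.185] [ 0.63  0.58 -0.75  2.13  0.65  0.66 -0.35]
1.79 [0.432, -0.073, 0.25] [ 0.71  0.48 -0.85  2.06  0.5   0.81 -0.21]
1.79 [0.625, -0.145, 0.25] [ 0.63  0.77 -0.81  1.5   0.59  1.12 -0.08]
1.79 [0.625, -0.145, 0.2] [ 0.62  0.83 -0.78  1.55  0.65  1.04 -0.12]
16.0833 [ 0.52001982 -0.09997218  0.39001431]
```

View pics/w3v.png

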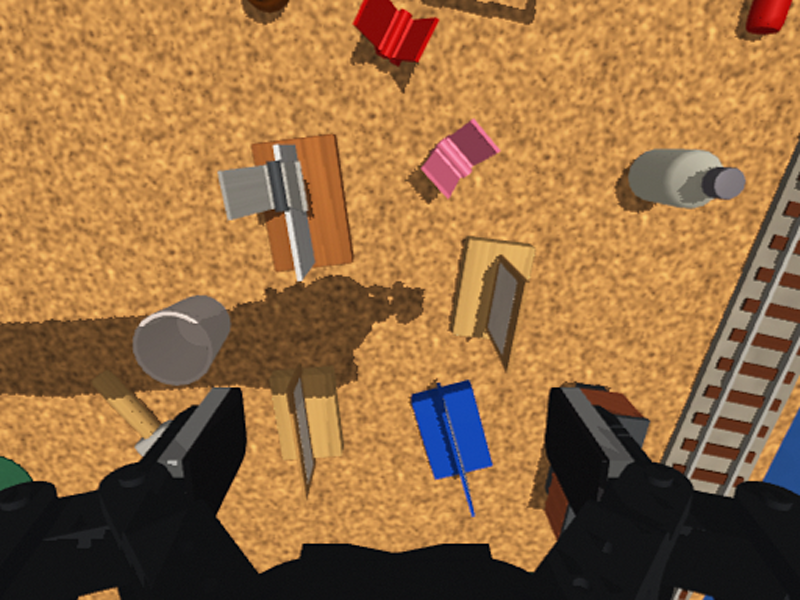

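The clip's handles are at (225,196) and (300,187). The rail's top edge runs (280,146)-(304,277). The tall card's top edge runs (524,283)-(506,368). The low card (308,430) and the blue one (455,450) are the others.

```bash
python3 - <<'E'
from h import *
z=np.load("w3.npz");P=(z["p"],z["q"]);s=.64
def W(u,v,h): return onz("wrist",(u+.5)*s-.5,(v+.5)*s-.5,h,P)
def rep(n,a,b): d=b-a; print(n,a.round(4),b.round(4),'mid',((a+b)/2).round(4),'len',np.linalg.norm(d).round(4),'ang',np.arctan2(d[1],d[0]).round(3))
rep('card',W(524,283,.115),W(506,369,.115))
rep('rail',W(280,146,.082),W(304,278,.082))
rep('handles',W(225,196,.139),W(302,185,.139))
rep('block',W(470,238,.02),W(455,332,.02))
rep('blockR',W(533,246,.02),W(455,332,.02))
im=cv2.imread("w3.png"); a=im[75:255,130:350]; cv2.imwrite("pics/w3c.png",cv2.resize(a,(733,600),interpolation=cv2.INTER_CUBIC))
E
```

```text
card [ 0.6111 -0.0981  0.115 ] [ 0.617  -0.1634  0.115 ] mid [ 0.6141 -0.1307  0.115 ] len 0.0656 ang -1.481
rail [ 0.4247 -0.0463  0.082 ] [ 0.4573 -0.1374  0.082 ] mid [ 0.441  -0.0918  0.082 ] len 0.0967 ang -1.227
handles [ 0.4082 -0.08    0.139 ] [ 0.4533 -0.0632  0.139 ] mid [ 0.4308 -0.0716  0.139 ] len 0.0482 ang 0.357
block [ 0.5836 -0.089   0.02  ] [ 0.5926 -0.1755  0.02  ] mid [ 0.5881 -0.1323  0.02  ] len 0.087 ang -1.467
blockR [ 0.6388 -0.0839  0.02  ] [ 0.5926 -0.1755  0.02  ] mid [ 0.6157 -0.1297  0.02  ] len 0.1026 ang -2.037
```

View pics/w3c.png

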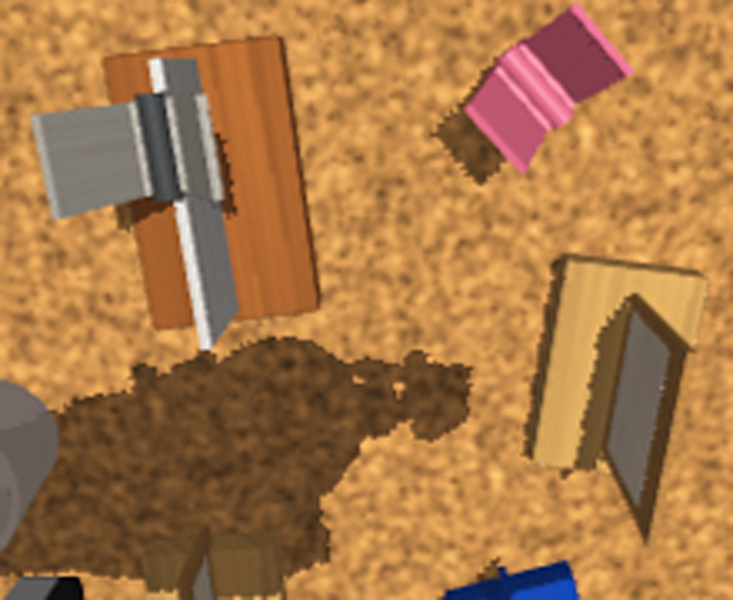

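```bash
python3 - <<'E'
from h import *
z=np.load("w3.npz");P=(z["p"],z["q"])
def W(u,v,h): return onz("wrist",130+(u+.5)/3.332-.5,75+(v+.5)/3.333-.5,h,P)
def rep(n,a,b): d=b-a; print(n,a.round(4),b.round(4),'mid',((a+b)/2).round(4),'len',np.linalg.norm(d).round(4),'ang',np.arctan2(d[1],d[0]).round(3))
rep('card',W(687,347,.115),W(645,543,.115))
rep('cblockL',W(563,258,.02),W(530,457,.02))
rep('rail',W(155,60,.082),W(209,348,.082))
rep('footR',W(281,37,.018),W(319,303,.018))
rep('footend',W(104,58,.018),W(281,37,.018))
rep('footend2',W(156,328,.018),W(319,303,.018))
rep('hLedge',W(34,117,.139),W(56,217,.139))
rep('hRedge',W(207,96,.139),W(222,200,.139))
rep('handles',W(45,167,.139),W(214,148,.139))
rep('spring',W(145,97,.1),W(178,203,.1))
E
```

```text
card [ 0.6111 -0.0956  0.115 ] [ 0.6171 -0.1654  0.115 ] mid [ 0.6141 -0.1305  0.115 ] len 0.0701 ang -1.485
cblockL [ 0.581  -0.0895  0.02  ] [ 0.5892 -0.1755  0.02  ] mid [ 0.5851 -0.1325  0.02  ] len 0.0864 ang -1.475
rail [ 0.4216 -0.0463  0.082 ] [ 0.4553 -0.1395  0.082 ] mid [ 0.4384 -0.0929  0.082 ] len 0.099 ang -1.224
footR [ 0.4536 -0.0306  0.018 ] [ 0.4881 -0.1297  0.018 ] mid [ 0.4708 -0.0801  0.018 ] len 0.1049 ang -1.236
footend [ 0.3883 -0.053   0.018 ] [ 0.4536 -0.0306  0.018 ] mid [ 0.4209 -0.0418  0.018 ] len 0.0691 ang 0.331
footend2 [ 0.4242 -0.1547  0.018 ] [ 0.4881 -0.1297  0.018 ] mid [ 0.4561 -0.1422  0.018 ] len 0.0686 ang 0.374
hLedge [ 0.4027 -0.0664  0.139 ] [ 0.4124 -0.0933  0.139 ] mid [ 0.4076 -0.0799  0.139 ] len 0.0286 ang -1.225
hRedge [ 0.4498 -0.05    0.139 ] [ 0.4589 -0.0779  0.139 ] mid [ 0.4544 -0.064   0.139 ] len 0.0293 ang -1.256
handles [ 0.4075 -0.0797  0.139 ] [ 0.4542 -0.0638  0.139 ] mid [ 0.4309 -0.0718  0.139 ] len 0.0493 ang 0.328
spring [ 0.4241 -0.0573  0.1   ] [ 0.4396 -0.0881  0.1   ] mid [ 0.4319 -0.0727  0.1   ] len 0.0345 ang -1.104
```

```bash
python3 - <<'E'
from h import *
Q=down(1.911); c=np.array([.4312,-.072,0])
arm.movep(c+[0,0,.27],Q); arm.move_gripper(.85,25); arm.line_to(c+[0,0,.185],.12)
print('f',np.round(arm.read_ft_force(),1))
arm.move_gripper(0,25); print(arm.read_opening()*85,arm.read_finger_force(),np.round(arm.read_ft_force(),1))
arm.line_to(c+[0,0,.215],.06); print(np.round(arm.read_ft_force(),1)); arm.line_to(c+[0,0,.29],.15)
C=np.array([.6141,-.1305,0]); Q2=down(1.66)
arm.movep(C+[0,0,.29],Q2); print(arm.read_opening()*85,np.round(arm.read_ft_force(),1),arm.read_time(),arm.read_tool_pos())
a=snapshot("scene"); b=snapshot("top"); w=snapshot("wrist")
cv2.imwrite("s4.png",a);cv2.imwrite("w4.png",w)
A=cv2.resize(a[150:290,190:320],(400,431),interpolation=cv2.INTER_CUBIC); B=cv2.resize(w[150:384,150:356],(400,454),interpolation=cv2.INTER_CUBIC)[:431]
cv2.imwrite("pics/v4.png",np.hstack([A,B]))
E
```

```text
f [ 0.6  0.6 -0.2]
17.261728187044135 26.53059035539627 [-1.6 -0.5  4.7]
[-0.  -0.7 -0.4]
17.056583298325013 [ 0.  -0.7  0.2] 20.5167 [ 0.61292438 -0.12949727  0.28879907]
```

View pics/v4.png

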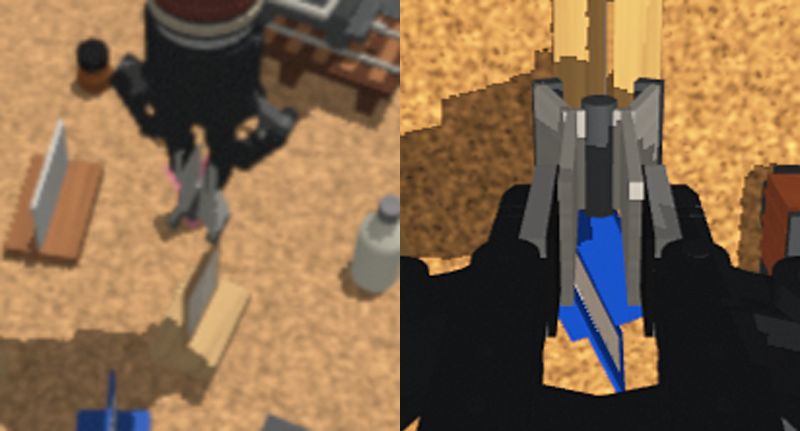

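The clip is held squeezed and upright over the card. Its pivot is centred between the pads (right crop, column 600) and its jaws are spread. I'll lower it and check.

```bash
python3 - <<'E'
from h import *
i=camera_info("wrist");T=np.linalg.inv(np.array(i["T_tool_cam"]))
for p in([15,0,88],[-15,0,88],[15,0,78],[-15,0,78],[15,0,98],[-15,0,98]):
    q=T@np.r_[np.array(p)/1000,1]; print(p,(i["fx"]*q[0]/q[2]+i["cx"]).round(1),(i["fy"]*q[1]/q[2]+i["cy"]).round(1))
C=np.array([.6141,-.1305,0])
arm.line_to(C+[0,0,.245],.1); print(np.round(arm.read_ft_force(),1)); arm.line_to(C+[0,0,.222],.04); arm.pause(.5)
print(np.round(arm.read_ft_force(),1),arm.read_tool_pos(),arm.read_opening()*85,arm.read_time())
a=snapshot("scene"); w=snapshot("wrist"); cv2.imwrite("s5.png",a);cv2.imwrite("w5.png",w)
A=cv2.resize(a[190:290,220:300],(400,500),interpolation=cv2.INTER_CUBIC); B=cv2.resize(w[170:330,190:318],(400,500),interpolation=cv2.INTER_CUBIC)
cv2.imwrite("pics/v5.png",np.hstack([A,B]))
E
```

```text
[15, 0, 88] 253.2 213.0
[-15, 0, 88] 253.1 265.4
[15, 0, 78] 253.2 220.2
[-15, 0, 78] 253.2 275.3
[15, 0, 98] 253.1 206.4
[-15, 0, 98] 253.1 256.5
[-0.6  0.6 -1.3]
[ 0.5 -0.  -0.2] [ 0.61408815 -0.13051772  0.22203735] 17.450454166685343 22.4917
```

View pics/v5.png

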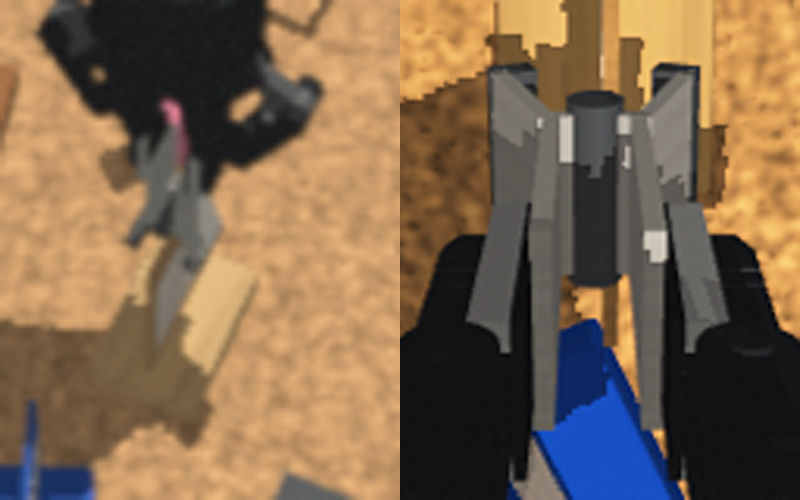

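The clip straddles the card, which shows as a thin strip at column 608 against clip centre 597, so it is about 2 mm off. I'll compute the clip's along-card offset and correct both.

```bash
python3 - <<'E'
from h import *
i=camera_info("wrist");T=np.linalg.inv(np.array(i["T_tool_cam"]))
for p in([-35,0,107],[-35,1.9,107],[-15,-8,41],[15,-8,41],[-11,-8,41],[19,-8,41],[15,-13,118],[15,13,118],[19,-13,118],[15,0,82],[-15,0,82],[19,0,82],[-11,0,82]):
    q=T@np.r_[np.array(p)/1000,1]; print(p,((i["fx"]*q[0]/q[2]+i["cx"]-190)*3.125+400).round(0),((i["fy"]*q[1]/q[2]+i["cy"]-170)*3.125).round(0))
E
```

```text
[-35, 0, 107] 597.0 341.0
[-35, 1.9, 107] 607.0 341.0
[-15, -8, 41] 535.0 483.0
[15, -8, 41] 531.0 272.0
[-11, -8, 41] 535.0 457.0
[19, -8, 41] 530.0 242.0
[15, -13, 118] 529.0 79.0
[15, 13, 118] 665.0 79.0
[19, -13, 118] 529.0 59.0
[15, 0, 82] 597.0 148.0
[-15, 0, 82] 597.0 316.0
[19, 0, 82] 597.0 124.0
[-11, 0, 82] 597.0 295.0
```

The handle-end and pivot rows both fit a pivot 96–97 mm ahead of the TCP, with no along-card offset: the clip settled onto the rail when squeezed. The card edge is therefore about 10 mm below the pivot. I'll raise the clip 5 mm, shift it 1.9 mm across, and hand in.

```bash
python3 - <<'E'
from h import *
y=1.66; t=np.array([.6141,-.1305,.227])+.0019*np.array([np.sin(y),-np.cos(y),0])
arm.line_to(t,.03); arm.pause(.6); print(arm.read_tool_pos(),np.round(arm.read_ft_force(),1),arm.read_opening()*85)
w=snapshot("wrist")[170:330,190:318]; w=cv2.resize(w,(400,500),interpolation=cv2.INTER_CUBIC)
# card strip between jaws, beyond the pivot: columns of the brown edge
for r in(20,50,70): print(r,w[r,120:290:10].tolist())
print(arm.read_time())
E
```

```text
[ 0.61597592 -0.13032531  0.22698339] [ 0.   0.4 -0.5] 17.49228484733127
20 [[102, 180, 228], [105, 186, 232], [108, 187, 233], [110, 192, 236], [79, 141, 186], [51, 90, 121], [51, 91, 122], [63, 107, 144], [84, 154, 214], [106, 185, 234], [113, 195, 238], [111, 196, 238], [111, 191, 236], [111, 195, 237], [109, 190, 234], [109, 189, 234], [99, 175, 224]]
50 [[49, 84, 114], [110, 194, 244], [47, 83, 112], [55, 95, 126], [51, 92, 123], [51, 91, 121], [52, 90, 122], [59, 106, 143], [87, 159, 216], [60, 108, 146], [53, 95, 128], [53, 95, 127], [69, 125, 166], [112, 194, 236], [107, 187, 233], [105, 187, 232], [100, 177, 226]]
70 [[52, 52, 50], [57, 54, 51], [52, 92, 123], [52, 94, 127], [47, 85, 112], [51, 89, 120], [52, 90, 123], [57, 102, 141], [83, 152, 206], [58, 106, 143], [53, 96, 128], [52, 94, 126], [110, 197, 247], [96, 155, 198], [53, 51, 50], [53, 51, 50], [73, 78, 77]]
23.5667
```

```bash
python3 -c "
from station import ticket
print(ticket.finish_job())"
```

```text
the job is handed in; nothing more can be done
None
```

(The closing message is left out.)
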